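# Put the washed hand chopper back together

### The job

The hand chopper has been washed and has to go back together. Thread the coil spring, square end down, over the square rod on its lid, twisting it a little whenever it snags, until it sits right down on the lid; then put the push knob over the end of the rod so that it rests level on the spring. Let go of both and leave everything else where it is.

Things in the scene. Friction and masses are not known exactly. Their poses are not given: they have to be found in the camera images.
- chopper: Hand food chopper held to the worktop by its rubber suction foot, 102 mm across: clear beaker with a star blade inside and a fluted black lid, its flat top 75 mm above the worktop. A steel plunger rod stands upright in the middle of the lid. Origin: centre of the foot, on the worktop, under the rod; z up; x and y square to the rod's flats.
- rod_seat (a point): Point on the rod's axis at the lid's top, where the spring sits; axes as the chopper's. From here the rod is square, 16 x 16 mm, for 46 mm; then it tapers, still square, to 10 mm over 8 mm; then a round end, 10 mm across, 22 mm long. A low ring (2.5 mm high, 40 mm inside) on the lid surrounds the rod.
- rod_tip (a point): Top of the rod's round end, on its axis, 76 mm above rod_seat, 151 mm above the worktop.
- spring: Steel compression spring of 3 mm wire, 32 mm across, 60 mm long, 40 to 70 g, standing on its square end. The lowest coil is bent square, 19 mm inside: it passes the square rod only when turned within about 15 degrees of true (four ways), else it snags on the taper, some 45 mm above the lid. Origin: centre of the square end's underside; z along the spring; x, y square to the square's sides.
- spring_top (a point): Centre of the spring's upper end, 60 mm above its origin when relaxed. The coils above the square one are round, 26 mm inside, and clear the rod. Pushed endwise the spring yields about 0.4 N per mm, up to some 20 mm.
- knob: Black push knob, 42 mm high, standing stem down. Stem 35 mm across, 20 mm high, with a bore 14 mm across and 20 mm deep from below; on it a round mushroom head 50 mm across, widest 25 to 34 mm above the underside. 50 to 100 g. Origin: centre of the stem's underside, at the bore's mouth; z up.
- lemon: Bystander: lemon, 78 x 55 x 56 mm. Origin under its middle.
- small_bowl: Bystander: small white bowl, 130 mm across, 59 mm high. Origin under its middle.
- fish_tin: Bystander: flat tin, 86 mm across, 40 mm high. Origin under its middle.
There are look-alikes about, which are no part of the job. Of the things shaped like the knob, the black one is meant. Of the things shaped like the chopper, the rubber one is meant.

How it is judged:
On the way:
1. the spring is threaded over the rod and sits on the lid, square end down (z of spring in the frame of rod_seat between -0.004 and 0.004 m and horizontal distance between spring and rod_seat below 0.005 m and angle between spring's own z axis and vertical below 0.12 rad), for 0.2 s.
At the end, for the whole second after the job is handed in: Spring on the lid round the rod, square end down: underside within 4 mm of the lid, centre within 5 mm of the rod's axis, upright to 0.12 rad. Knob over the rod's end on the spring: underside 50 to 63 mm above the lid, within 6 mm of the axis, level to 0.12 rad. Both free and still (all of step 1 and z of knob in the frame of rod_seat between 0.05 and 0.063 m and horizontal distance between knob and rod_seat below 0.006 m and angle between knob's own z axis and vertical below 0.12 rad and linear speed of each of spring, knob below 0.02 m/s); the robot touches nothing.
It fails at once if a bystander (lemon, bowl or tin) is pushed more than 30 mm (distance of any of lemon, small_bowl, fish_tin from where it was at the start of the episode above 0.03 m).
It also fails if it takes over 72 s, if anything falls off the work surface, if the arm or the gripper's body presses on something with over 40 N, if the wrist force passes 120 N, or if a joint passes its speed limit or range.

### The arm

A 6-joint arm with a two-finger parallel gripper is mounted at the origin on the work surface; the furniture and walls round the work are solid. World frame = base frame: x ahead of the robot, y to its left, z up, the work surface at z = 0. Lengths are in m, angles in rad, forces in N, time in s.
With the tool pointing down it reaches from about 0.275 to 0.825 m from the base axis. Payload 5.2 kg.
Tool frame: the origin (TCP) lies midway between the tips of the shut fingers; the grasp point (between the pads) lies 19 mm behind it; z points along the fingers, y is the line along which they close (so a half turn about z gives the same grasp; the last joint's range is limited). The gripper opens to 93 mm and grips with 3 to 60 N. Pads are 15 mm wide; open, the fingers measure 128 mm over their backs; the gripper's body (75 mm by 188 mm) begins 65 mm behind the grasp point.
Start: joints at [0.991, 0.259, 1.535, -0, 1.348, -0.203], TCP at [0.202, 0.511, 0.219] pointing down, gripper open.
Joint ranges: [-3.14, 3.14], [-0.91, 2.08], [0.19, 2.58], [-1.22, 4.36], [0.22, 2.71], [-3.12, 3.12]. Speed limits (rad/s): [2.57, 2.57, 3.14, 3.14, 3.14, 3.14].

### API

Orientations are given as a unit quaternion [x, y, z, w].
In Python, from cell import status, cams, env gives the robot as it stands. The module is installed in compiled form; this text tells all that it offers.
- The arm moves only by the tool move_arm, never from a script. Its argument "moves" is a list of rows, each a list of 3 entries, a list of its own where there are three numbers: the shift along the tool's x, y, z normalised to -1 to 1, where 1 is 7.5 cm, then the turn, a rotation vector about the tool's x, y, z normalised to -1 to 1, where 1 is 360 degrees, then the opening, from 0 (shut) to 1 (fully open). A call has 1 to 12 rows; each row shifts and turns the commanded pose from where the row before left it, along the tool's axes as they then stand; what a row does not reach is not made up. A row lasts 1/10 s, in which the tool goes at most 50 mm and 8.59 degrees, less where a joint would pass 70% of its speed; a pose out of reach is approached as far as the arm can. A call with a number of a shift or a turn outside -1 to 1 is refused whole. A call with a gripper value outside its range is refused whole. The fingers move at their own pace and stop on an object; "grip_force" is the grip in N (left out, the last holds). Time passes only in rows, so rows that do not move let the fingers close. It gives the time, the measured TCP pose, the force, the opening and the grip force at its end, in the units of the state.
- status.state(): the state, without advancing time (a new reading comes with each control period).
- cams.capture(name): name is "side" or "top" or "wrist"; returns the picture (480x640x3 uint8, red, green, blue); there is no depth.
- cams.camera_model(name): a dict with "fovy" (degrees; the focal length in pixels is half the picture's height over the tangent of half this angle, whatever the lens; pixels are square), "cx", "cy" (the principal point, pixels), "world_from_camera" (4x4, takes a point from camera to world coordinates). Camera axes: x right, y up, looking along -z (the intrinsics and any distortion apply to the point x, -y, -z); pixel columns grow to the right and rows downward; lengths in m; the calibration is good to about 2 mm. A picture is of the moment at which its call begins: read the wrist's pose just before it. camera_model takes no time and is no camera call; for the wrist camera it gives the pose at the moment of the call.
- env.hand_in(): hands the job in; it is judged then, once.
The state is a dict: "clock": time; "joints": joint angles; "joint_velocities": joint speeds; "tau": joint torques, N m; "eef_pos": TCP position; "tcp_rot": TCP orientation; "contact_force": force on the tool from outside, world axes, zero at the start; "ft_torque": the same for the moment, N m; "opening": opening from 0.0 (shut) to 1.0 (fully open); "gripper_force": force on a finger pad.
Only numpy, scipy, OpenCV 4.12 (cv2) and the standard library are available. Lean on these libraries where they do the work, as an engineer would, in place of code of your own. Each camera call takes 0.05 s, during which the arm holds its last target. There are 200 camera calls.

## Working session

There is one attempt and no reset: what is moved stays moved. The work goes in short steps, Python scripts to look and compute and a tool call to move; the robot and the scene stay as the last step left them, time stands still between calls to the robot, and variables do not carry over. Pictures are saved under pics/ and viewed, at most 10 in all, crops included, and the job is handed in when it is done.

Besides the shell and the picture viewer there is one more tool, called after ">>>" by a JSON object that holds its "op" and its "data". move_arm: Moves the arm, as the interface text tells. Its arguments: {"type":"object","properties":{"moves":{"type":"array","items":{"type":"array"}},"grip_force":{"type":"number"}},"required":["moves"]}

```bash
mkdir -p pics
python3 - <<'E'
from cell import status,cams,env
import cv2,numpy as np
s=status.state();print(s)
for n in("side","top"):
    m=cams.camera_model(n);print(n,m)
    cv2.imwrite(f"pics/{n}0.png",cams.capture(n)[:,:,::-1])
E
```

```text
{'clock': 0.0, 'joints': array([ 9.91189884e-01,  2.59320528e-01,  1.53604956e+00,  3.33809948e-05,
        1.34799128e+00, -2.02809448e-01]), 'joint_velocities': array([ 0.00238655, -0.00015352, -0.001088  , -0.00028425,  0.00207242,
        0.0010175 ]), 'tau': array([-1.12086607e-03, -4.37313938e+01, -2.83995813e+01,  7.16565270e-02,
        4.11963207e-02, -1.64587086e-04]), 'eef_pos': array([0.20204621, 0.51097741, 0.21784325]), 'tcp_rot': array([ 1.87289535e-01,  9.82304356e-01, -8.11338678e-04, -3.52255686e-04]), 'contact_force': array([-0.29352987,  0.1407808 ,  1.4112698 ]), 'ft_torque': array([-0.05036538,  0.02335387, -0.00718182]), 'gripper_force': 0.0, 'opening': 1.00265215901267}
side {'fovy': 46.34180932236073, 'cx': 321.98181899642225, 'cy': 229.76791240394385, 'world_from_camera': array([[ 0.82092081,  0.26669454, -0.50493865, -0.04110917],
       [-0.57035733,  0.33964688, -0.74788536, -0.85586773],
       [-0.0279561 ,  0.90195012,  0.43093438,  0.64875684],
       [ 0.        ,  0.        ,  0.        ,  1.        ]])}
top {'fovy': 44.807840071854855, 'cx': 315.9563011285764, 'cy': 238.10825409322175, 'world_from_camera': array([[-2.44415667e-02,  9.86769027e-01, -1.60279432e-01,
         3.87651575e-01],
       [-9.99692799e-01, -2.47848217e-02, -1.42477533e-04,
         4.77390775e-02],
       [-4.11308957e-03,  1.60226712e-01,  9.87071671e-01,
         1.28612211e+00],
       [ 0.00000000e+00,  0.00000000e+00,  0.00000000e+00,
         1.00000000e+00]])}
```

View pics/top0.png

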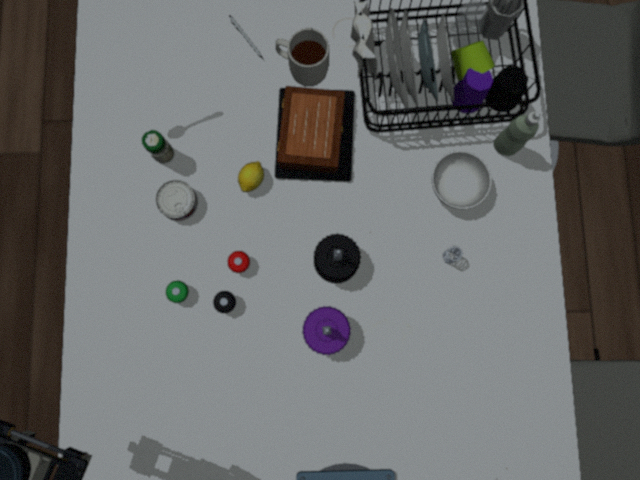

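View pics/side0.png

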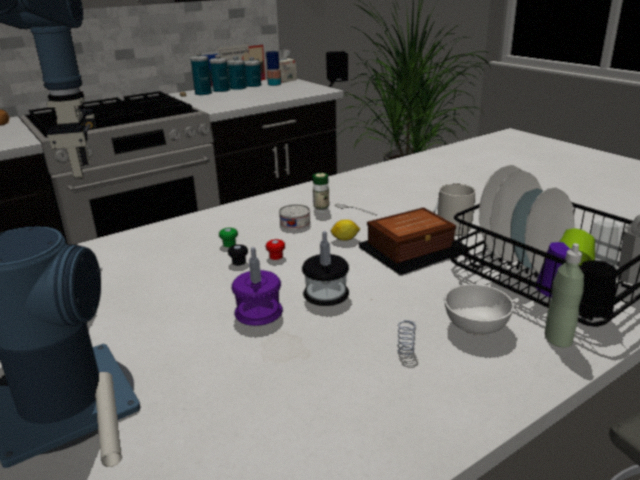

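The black lidded chopper is at top (337,258) and side (326,275); the purple look-alike is at (327,330). The black knob is at top (224,302) and side (238,255); the red one at (238,262) and green one at (177,292) are look-alikes. The spring is at top (456,258) and side (407,343). One close crop to check these.

Run:
```python
import cv2,numpy as np
t=cv2.imread("pics/top0.png");s=cv2.imread("pics/side0.png")
def c(im,x,y,w=40,h=45,f=(266,300)):
    return cv2.resize(im[y-h:y+h,x-w:x+w],f,interpolation=cv2.INTER_CUBIC)
a=np.hstack([c(t,337,258),c(t,224,302),c(t,456,258)])
b=np.hstack([c(s,326,270),c(s,238,255),c(s,407,343)])
o=np.vstack([a,b]);o=np.clip(o.astype(float)*1.4,0,255).astype(np.uint8)
cv2.imwrite("pics/crop.png",o)
```

```text
(no output)
```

View pics/crop.png

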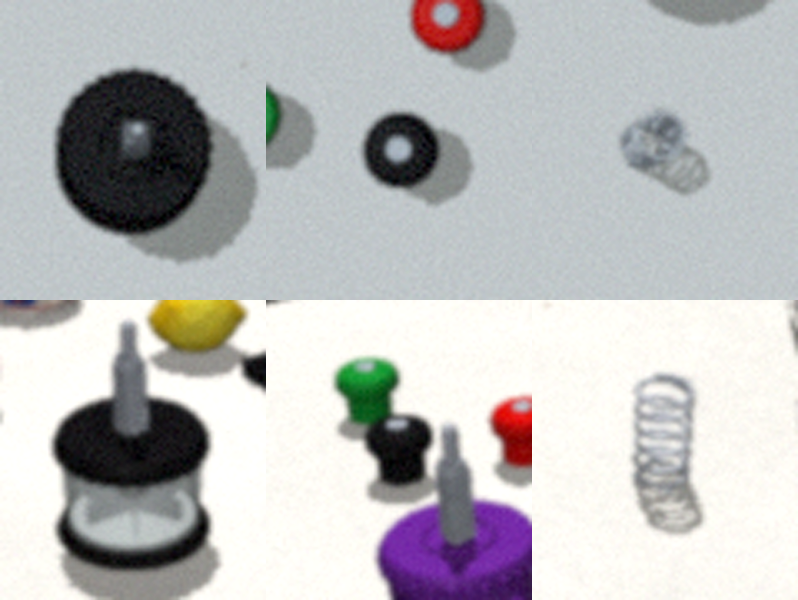

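The crops confirm the choice: black lid with clear beaker; black knob; spring standing upright.

```bash
cat > h.py <<'E'
from cell import status,cams
import numpy as np
from scipy.spatial.transform import Rotation as R
def ray(m,u,v):
    f=240/np.tan(np.radians(m["fovy"]/2));T=m["world_from_camera"]
    d=T[:3,:3]@np.array([(u-m["cx"])/f,-(v-m["cy"])/f,-1]);return T[:3,3],d/np.linalg.norm(d)
def plane(m,u,v,z):
    o,d=ray(m,u,v);return o+d*(z-o[2])/d[2]
def tri(*r):
    A=0;b=0
    for o,d in r:
        P=np.eye(3)-np.outer(d,d);A=A+P;b=b+P@o
    return np.linalg.solve(A,b)
def proj(m,p):
    f=240/np.tan(np.radians(m["fovy"]/2));T=m["world_from_camera"]
    c=T[:3,:3].T@(np.array(p)-T[:3,3]);return m["cx"]-f*c[0]/c[2],m["cy"]+f*c[1]/c[2]
def st():
    s=status.state();q=R.from_quat(s["tcp_rot"]);return s,q
def go(p,yawdeg=None):
    "shift in tool axes (rows of 7.5cm) to world p, turn about tool z to bring tool y to the yaw (mod 180)"
    s,q=st();d=q.inv().apply(np.array(p)-s["eef_pos"])
    print("t",s["clock"],"p",s["eef_pos"].round(4),"shift/.075",(d/.075).round(3),"tilt",q.as_matrix()[:,2].round(3))
    y=q.as_matrix()[:,1];print("yaw of tool y deg",np.degrees(np.arctan2(y[1],y[0])).round(2))
E
python3 - <<'E'
from h import *
T=cams.camera_model("top");S=cams.camera_model("side")
for n,a,b,z in[("rod",(339.1,251.1),(324.5,231.9),.151),("knob",(223.7,301.7),(239.2,247.5),.042),("spring",(453,255),(407,323.5),.06)]:
    print(n,tri(ray(T,*a),ray(S,*b)).round(4),plane(T,*a,z).round(4),plane(S,*b,z).round(4))
print("lid",plane(T,337,258,.075)); print("springbase side",plane(S,407,351,.0))
for p in[(.45,-.17,0),(.45,-.17,.06)]:print(proj(T,p))
go([.45,-.17,.2])
W=cams.camera_model("wrist");q=st()[1].as_matrix();s=st()[0]
print(q.T@(W["world_from_camera"][:3,3]-s["eef_pos"]),q.T@W["world_from_camera"][:3,:3],W["fovy"])
E
```

```text
rod [0.5452 0.003  0.1472] [0.5449 0.003  0.151 ] [ 0.5404 -0.0035  0.151 ]
knob [0.4601 0.2471 0.0379] [0.4575 0.2476 0.042 ] [0.459  0.2386 0.042 ]
spring [ 0.5461 -0.2444  0.0572] [ 0.5432 -0.2419  0.06  ] [ 0.5465 -0.2483  0.06  ]
lid [0.54098524 0.0048591  0.075     ]
springbase side [ 0.54749716 -0.25054745  0.        ]
(np.float64(416.71376308903007), np.float64(301.4238859764672))
(np.float64(421.4863115625437), np.float64(299.91029517057444))
t 0.1 p [0.2021 0.511  0.2179] shift/.075 [-6.415 -7.226  0.248] tilt [-0.001 -0.001 -1.   ]
yaw of tool y deg 68.41
[ 0.06866834 -0.00072051 -0.16552732] [[ 6.62520776e-04  9.69930889e-01  2.43379603e-01]
 [ 9.99999731e-01 -7.19242953e-04  1.44200084e-04]
 [ 3.14913180e-04  2.43379442e-01 -9.69931105e-01]] 59.45175394086805
```

>>> {"op": "move_arm", "data": {"moves": [[[-0.5, -0.345, 0], [0, 0, 0], 1], [[-0.5, -0.345, 0], [0, 0, 0], 1], [[-0.5, -0.345, 0], [0, 0, 0], 1], [[-0.5, -0.345, 0], [0, 0, 0], 1], [[-0.5, -0.345, 0], [0, 0, 0], 1], [[-0.5, -0.345, 0], [0, 0, 0], 1], [[-0.5, -0.345, 0], [0, 0, 0], 1], [[-0.5, -0.345, 0], [0, 0, 0], 1], [[-0.5, -0.345, 0], [0, 0, 0], 1], [[-0.5, -0.345, 0], [0, 0, 0], 1], [[-0.5, -0.345, 0], [0, 0, 0], 1], [[-0.5, -0.345, 0], [0, 0, 0], 1]]}}

```text
clock: 1.3
eef_pos: [0.507, 0.0554, 0.2184]
tcp_rot: [0.187, 0.982, 0.0, -0.0]
contact_force: [0.4, 1.3, 0.7]
opening: 0.999
gripper_force: 0.0
```

>>> {"op": "move_arm", "data": {"moves": [[[-0.5, -0.35, 0], [0, 0, 0], 1], [[-0.24, -0.15, 0], [0, 0, 0], 1], [[0, 0, 0], [0, 0, 0], 1], [[0, 0, 0], [0, 0, 0], 1]]}}

```text
clock: 1.7
eef_pos: [0.5436, 0.0025, 0.2181]
tcp_rot: [0.188, 0.982, 0.0, -0.001]
contact_force: [-0.1, 0.6, -0.3]
opening: 0.999
gripper_force: 0.0
```

Run:
```python
from h import *
import cv2,pickle
go([.545,-.245,.2])
m=cams.camera_model("wrist");im=cams.capture("wrist")[:,:,::-1]
cv2.imwrite("pics/w1.png",im);pickle.dump(m,open("w1.pkl","wb"))
print([np.round(proj(m,p)) for p in[(.544,.001,.151),(.544,.001,.075)]])
```

```text
t 1.7 p [0.5436 0.0025 0.2181] shift/.075 [-1.235 -3.061  0.237] tilt [-0.002  0.001 -1.   ]
yaw of tool y deg 68.38
[array([316., 262.]), array([316., 233.])]
```

View pics/w1.png

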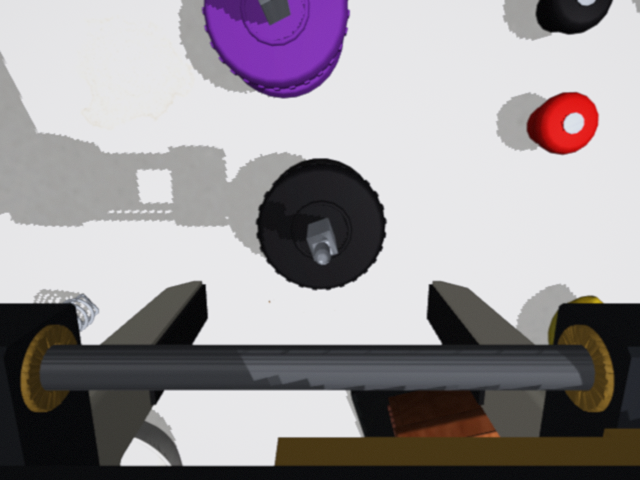

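The wrist view shows the black lid around (321,225), rod end at (322,255), spring at far left (85,310). On to the spring.

>>> {"op": "move_arm", "data": {"moves": [[[-0.2, -0.5, 0], [0, 0, 0], 1], [[-0.2, -0.5, 0], [0, 0, 0], 1], [[-0.2, -0.5, 0], [0, 0, 0], 1], [[-0.2, -0.5, 0], [0, 0, 0], 1], [[-0.2, -0.5, 0], [0, 0, 0], 1], [[-0.2, -0.5, 0], [0, 0, 0], 1], [[-0.03, -0.06, 0], [0, 0, 0], 1], [[0, 0, 0], [0, 0, 0], 1], [[0, 0, 0], [0, 0, 0], 1]]}}

```text
clock: 2.65
eef_pos: [0.5456, -0.2432, 0.2188]
tcp_rot: [0.186, 0.982, 0.0, -0.0]
contact_force: [0.5, 0.6, 0.9]
opening: 0.999
gripper_force: 0.0
```

Run:
```python
from h import *
import cv2,pickle
go([.545,-.245,.2])
m=cams.camera_model("wrist");im=cams.capture("wrist")[:,:,::-1]
cv2.imwrite("pics/w2.png",im);pickle.dump(m,open("w2.pkl","wb"))
u,v=map(int,proj(m,(.545,-.245,.03)));print(u,v)
a=cv2.resize(im[v-60:v+60,u-40:u+40],(400,600),interpolation=cv2.INTER_CUBIC)
b=cv2.resize(cv2.imread("pics/w1.png")[190:280,292:352],(400,600),interpolation=cv2.INTER_CUBIC)
b=np.clip(b.astype(float)*1.8,0,255).astype(np.uint8)
cv2.imwrite("pics/c2.png",np.hstack([a,b]))
```

```text
t 2.65 p [ 0.5456 -0.2432  0.2188] shift/.075 [-0.001 -0.026  0.25 ] tilt [-0.     0.001 -1.   ]
yaw of tool y deg 68.51
315 219
```

View pics/c2.png

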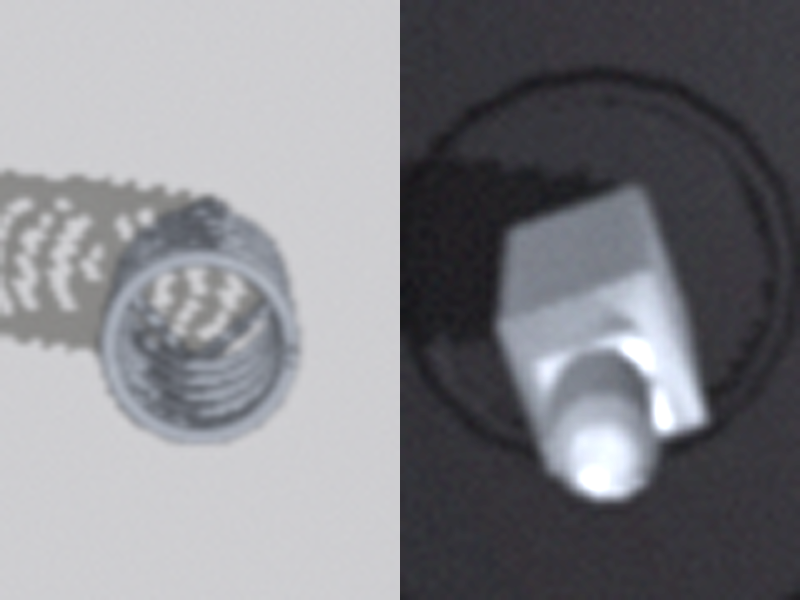

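Run:
```python
from h import *
import cv2,pickle
m1=pickle.load(open("w1.pkl","rb"));m2=pickle.load(open("w2.pkl","rb"))
r=lambda x,y:(292+(x-400)/6.667,190+y/6.667)
tip=plane(m1,*r(603,472),.151);print("tip",tip)
def yaw(a,b,z):
    d=plane(m1,*r(*b),z)-plane(m1,*r(*a),z);return np.degrees(np.arctan2(d[1],d[0]))%90,np.linalg.norm(d)
print("rod yaw",yaw((505,235),(640,185),.075),yaw((498,322),(650,270),.121))
T=plane(m2,275+203/5,159+348/5,.06);print("spring top",T)
im=cv2.imread("pics/w2.png");u0,v0=290,190
crop=lambda:cv2.resize(im[v0:v0+60,u0:u0+50],(400,480),interpolation=cv2.INTER_CUBIC)
def poly(o,P,c):
    q=np.array([[(u-u0)*8,(v-v0)*8] for u,v in(proj(m2,p) for p in P)]).astype(int);cv2.polylines(o,[q],True,c,1)
B=crop();an=np.linspace(0,2*np.pi,40)
C=crop()
poly(C,[T+[.0145*np.cos(a),.0145*np.sin(a),0] for a in an],(0,0,255))
# bottom square, yaw 23 (guess: corner towards image vertical)
x=st()[1].as_matrix()[:,0]
g=np.degrees(np.arctan2(x[1],x[0]))+45
print("guess",g%90)
for h,c in((.011,(0,255,0)),):
    poly(C,[T+[h*2**.5*np.cos(np.radians(g+45+90*k)),h*2**.5*np.sin(np.radians(g+45+90*k)),-.0585] for k in range(4)],c)
cv2.imwrite("pics/c3.png",np.clip(np.hstack([B,C]).astype(float)*1.2,0,255).astype(np.uint8))
```

```text
tip [0.54498329 0.00469253 0.151     ]
rod yaw (np.float64(89.07065156941736), np.float64(0.01617673551792028)) (np.float64(87.74898171838191), np.float64(0.015486822732000464))
spring top [ 0.54640431 -0.24520207  0.06      ]
guess 23.535951036068013
```

View pics/c3.png

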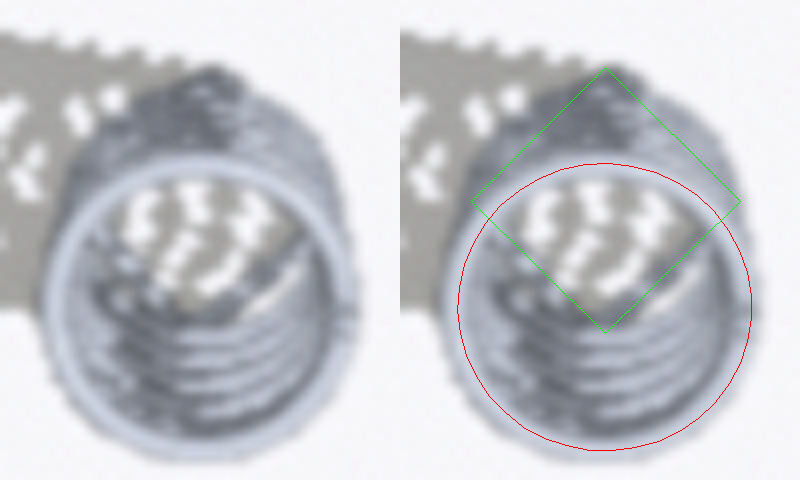

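Square end's yaw ≈ 20° (corner at (215,70) a bit clockwise of the 23.5° overlay), rod yaw ≈ −1.5°: turn +21.5° about tool z after gripping.

>>> {"op": "move_arm", "data": {"moves": [[[-0.02, -0.02, 0.5], [0, 0, 0], 1], [[0, 0, 0.5], [0, 0, 0], 1], [[0, 0, 0.5], [0, 0, 0], 1], [[0, 0, 0.5], [0, 0, 0], 1], [[0, 0, 0.5], [0, 0, 0], 1], [[0, 0, 0.2], [0, 0, 0], 1], [[0, 0, 0], [0, 0, 0], 1], [[0, 0, 0], [0, 0, 0], 0.5], [[0, 0, 0], [0, 0, 0], 0.4], [[0, 0, 0], [0, 0, 0], 0.3], [[0, 0, 0], [0, 0, 0], 0.2], [[0, 0, 0], [0, 0, 0], 0.2]], "grip_force": 10}}

```text
clock: 3.9
eef_pos: [0.5468, -0.2477, 0.0169]
tcp_rot: [0.187, 0.982, -0.0, 0.001]
contact_force: [0.8, -0.0, -0.8]
opening: 0.613
gripper_force: 0.0
```

>>> {"op": "move_arm", "data": {"moves": [[[0, 0, 0], [0, 0, 0], 0.2], [[0, 0, 0], [0, 0, 0], 0.2], [[0, 0, 0], [0, 0, 0], 0.2]]}}

```text
clock: 4.2
eef_pos: [0.5465, -0.2474, 0.0161]
tcp_rot: [0.187, 0.982, 0.0, -0.0]
contact_force: [-0.4, 1.2, 0.6]
opening: 0.361
gripper_force: 0.3
```

>>> {"op": "move_arm", "data": {"moves": [[[0, 0, 0], [0, 0, 0], 0.2], [[0, 0, 0], [0, 0, 0], 0.2], [[0, 0, 0], [0, 0, 0], 0.2], [[0, 0, -0.1], [0, 0, 0], 0.2], [[0, 0, -0.1], [0, 0, 0], 0.2]]}}

```text
clock: 4.7
eef_pos: [0.5464, -0.2473, 0.0315]
tcp_rot: [0.187, 0.982, 0.0, -0.0]
contact_force: [-0.2, -0.1, -0.4]
opening: 0.333
gripper_force: 10.0
```

Run:
```python
from h import *
import cv2,pickle
m1=pickle.load(open("w1.pkl","rb"))
print("ring",plane(m1,322.3,229.3,.0775))
s=status.state();print(s["opening"],s["gripper_force"])
go([.545,.0047,.2])
m=cams.camera_model("wrist");im=cams.capture("wrist")[:,:,::-1]
cv2.imwrite("pics/w3.png",im);pickle.dump(m,open("w3.pkl","wb"))
p=s["eef_pos"]+[0,0,.044];print(proj(m,p))
sd=cams.capture("side")[:,:,::-1];cv2.imwrite("pics/s3.png",sd)
u,v=map(int,proj(cams.camera_model("side"),p-[0,0,.03]))
a=cv2.resize(im[100:400,120:520],(533,400));b=cv2.resize(sd[v-60:v+60,u-40:u+40],(266,400),interpolation=cv2.INTER_CUBIC)
cv2.imwrite("pics/c4.png",np.hstack([a,b]))
```

```text
ring [0.54277133 0.00646976 0.0775    ]
0.3334189301254002 9.98544953239616
t 4.7 p [ 0.5464 -0.2473  0.0315] shift/.075 [ 1.254  3.118 -2.246] tilt [-0.001  0.    -1.   ]
yaw of tool y deg 68.41
(np.float64(319.09030071924155), np.float64(357.8207002517896))
```

View pics/c4.png

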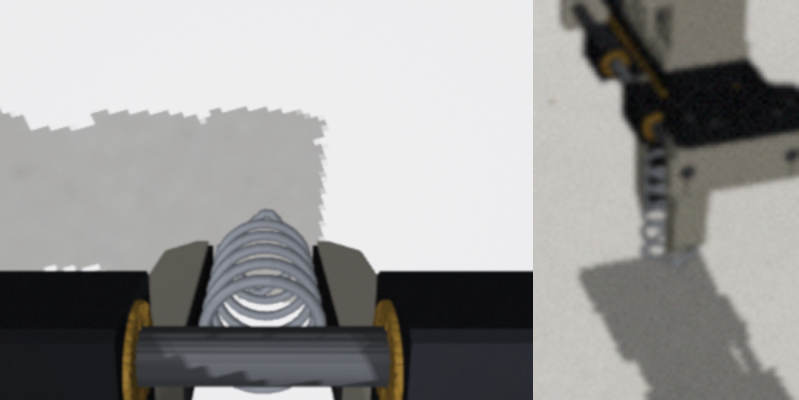

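The corner of the square is centred at the back ((266,212) crop), the spring is well held along the tool axis. Lift, turn 23°, go over the rod.

>>> {"op": "move_arm", "data": {"moves": [[[0, 0, -0.43], [0, 0, 0], 0.2], [[0, 0, -0.43], [0, 0, 0.016], 0.2], [[0, 0, -0.43], [0, 0, 0.016], 0.2], [[0, 0, -0.43], [0, 0, 0.016], 0.2], [[0, 0, -0.43], [0, 0, 0.016], 0.2], [[0.342, 0.339, 0], [0, 0, 0], 0.2], [[0.342, 0.339, 0], [0, 0, 0], 0.2], [[0.342, 0.339, 0], [0, 0, 0], 0.2], [[0.342, 0.339, 0], [0, 0, 0], 0.2], [[0.342, 0.339, 0], [0, 0, 0], 0.2], [[0.342, 0.339, 0], [0, 0, 0], 0.2], [[0.342, 0.339, 0], [0, 0, 0], 0.2]]}}

```text
clock: 6.0
eef_pos: [0.5435, 0.0068, 0.1927]
tcp_rot: [0.38, 0.925, 0.0, 0.0]
contact_force: [0.7, 0.5, -0.8]
opening: 0.332
gripper_force: 10.0
```

>>> {"op": "move_arm", "data": {"moves": [[[0, 0, 0], [0, 0, 0], 0.2], [[0, 0, 0], [0, 0, 0], 0.2], [[0, 0, 0], [0, 0, 0], 0.2]]}}

```text
clock: 6.3
eef_pos: [0.5439, 0.0045, 0.1925]
tcp_rot: [0.38, 0.925, -0.0, 0.0]
contact_force: [-0.5, -0.4, 0.3]
opening: 0.332
gripper_force: 10.0
```

Run:
```python
from h import *
import cv2
go([.5434,.0054,.193])
s=status.state();p=s["eef_pos"]
im=cams.capture("wrist")[:,:,::-1];sd=cams.capture("side")[:,:,::-1];tp=cams.capture("top")[:,:,::-1]
S=cams.camera_model("side")
for n,i in(("w5",im),("s5",sd),("t5",tp)):cv2.imwrite(f"pics/{n}.png",i)
u,v=map(int,proj(S,[.543,.006,.15]))
print(u,v)
a=cv2.resize(im[60:420,120:520],(444,400));b=cv2.resize(sd[v-50:v+50,u-44:u+44],(352,400),interpolation=cv2.INTER_CUBIC)
cv2.imwrite("pics/c5.png",np.hstack([a,b]))
```

```text
t 6.3 p [0.5439 0.0045 0.1925] shift/.075 [ 0.013  0.003 -0.006] tilt [ 0.    -0.001 -1.   ]
yaw of tool y deg 45.35
322 230
```

View pics/c5.png

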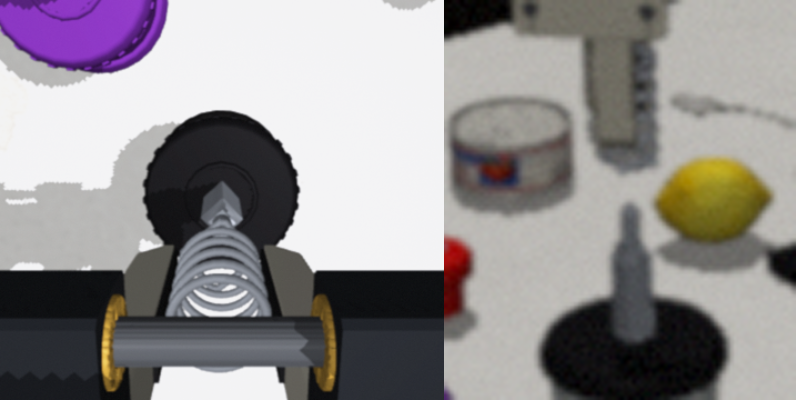

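Spring and rod line up in both views (wrist x≈220 vs 221; side 631 vs 632). Lower to the taper.

>>> {"op": "move_arm", "data": {"moves": [[[0.01, 0, 0.15], [0, 0, 0], 0.2], [[0, 0, 0.2], [0, 0, 0], 0.2], [[0, 0, 0.15], [0, 0, 0], 0.2], [[0, 0, 0.1], [0, 0, 0], 0.2], [[0, 0, 0.05], [0, 0, 0], 0.2]]}}

```text
clock: 6.95
eef_pos: [0.5427, 0.0058, 0.1425]
tcp_rot: [0.38, 0.925, -0.0, -0.001]
contact_force: [-0.6, 0.1, -0.3]
opening: 0.331
gripper_force: 10.0
```

>>> {"op": "move_arm", "data": {"moves": [[[0, 0, 0.05], [0, 0, 0], 0.2], [[0, 0, 0.05], [0, 0, 0], 0.2], [[0, 0, 0.05], [0, 0, 0], 0.2]]}}

```text
clock: 7.25
eef_pos: [0.5437, 0.0058, 0.1326]
tcp_rot: [0.38, 0.925, 0.0, 0.001]
contact_force: [0.2, 0.0, -0.3]
opening: 0.33
gripper_force: 10.0
```

>>> {"op": "move_arm", "data": {"moves": [[[0, 0, 0.08], [0, 0, 0], 0.2], [[0, 0, 0.08], [0, 0, 0], 0.2], [[0, 0, 0.08], [0, 0, 0], 0.2], [[0, 0, 0.08], [0, 0, 0], 0.2], [[0, 0, 0.08], [0, 0, 0], 0.2], [[0, 0, 0.05], [0, 0, 0], 0.2], [[0, 0, 0.03], [0, 0, 0], 0.2]]}}

```text
clock: 7.95
eef_pos: [0.5434, 0.0059, 0.0961]
tcp_rot: [0.38, 0.925, 0.0, 0.0]
contact_force: [1.4, -1.3, 1.1]
opening: 0.336
gripper_force: 10.0
```

>>> {"op": "move_arm", "data": {"moves": [[[0, 0, 0.03], [0, 0, 0], 0.2], [[0, 0, 0.03], [0, 0, 0], 0.2], [[0, 0, 0], [0, 0, 0], 0.2]]}}

```text
clock: 8.25
eef_pos: [0.5433, 0.0059, 0.0918]
tcp_rot: [0.38, 0.925, 0.0, 0.0]
contact_force: [1.9, -0.4, -0.0]
opening: 0.334
gripper_force: 10.0
```

>>> {"op": "move_arm", "data": {"moves": [[[0, 0, 0.01], [0, 0, 0], 0.36], [[0, 0, 0], [0, 0, 0], 0.4], [[0, 0, 0], [0, 0, 0], 0.6], [[0, 0, 0], [0, 0, 0], 0.8], [[0, 0, 0], [0, 0, 0], 0.8], [[0, 0, 0], [0, 0, 0], 0.8], [[0, 0, -0.3], [0, 0, 0], 0.8], [[0, 0, -0.4], [0, 0, 0], 1], [[0, 0, -0.5], [0, 0, 0], 1], [[0, 0, -0.5], [0, 0, 0], 1], [[0, 0, 0], [0, 0, 0], 1]]}}

```text
clock: 9.35
eef_pos: [0.5463, 0.0054, 0.2244]
tcp_rot: [0.38, 0.925, 0.001, 0.005]
contact_force: [0.6, 0.2, -0.3]
opening: 0.994
gripper_force: 0.0
```

Run:
```python
from h import *
import cv2,pickle
go([.459,.246,.22])
m=cams.camera_model("wrist");im=cams.capture("wrist")[:,:,::-1];sd=cams.capture("side")[:,:,::-1];S=cams.camera_model("side")
cv2.imwrite("pics/w6.png",im);pickle.dump(m,open("w6.pkl","wb"));cv2.imwrite("pics/s6.png",sd)
u,v=map(int,proj(m,[.543,.006,.13]));print(u-40,v-50)
us,vs=map(int,proj(S,[.543,.006,.11]))
c=lambda i,u,v:cv2.resize(i[v-50:v+50,u-40:u+40],(400,500),interpolation=cv2.INTER_CUBIC)
cv2.imwrite("pics/c6.png",np.hstack([c(im,u,v),c(sd,us,vs)]))
```

```text
t 9.35 p [0.5463 0.0054 0.2244] shift/.075 [3.083 1.466 0.04 ] tilt [ 0.01  -0.002 -1.   ]
yaw of tool y deg 45.38
275 191
```

View pics/c6.png

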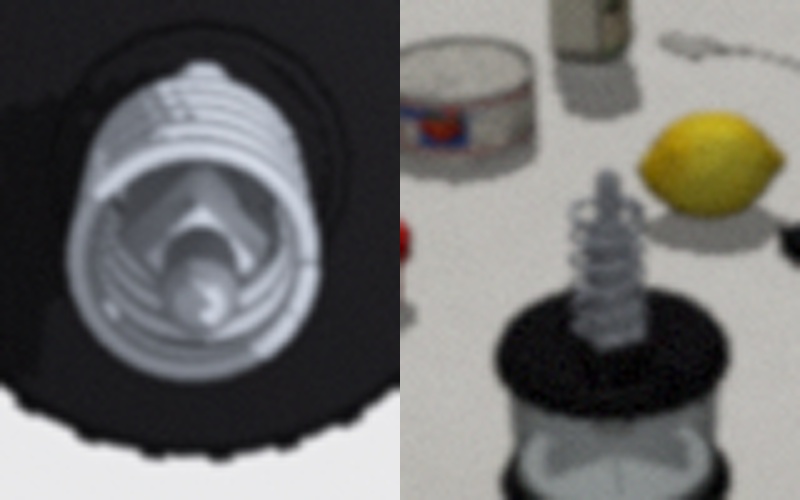

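Run:
```python
from h import *
import pickle
S=cams.camera_model("side");m=pickle.load(open("w6.pkl","rb"))
us,vs=map(int,proj(S,[.543,.006,.11]))
u0,v0=275,191
for z in(.151,.135,.075):
    a=proj(S,[.543,.006,z]);b=proj(m,[.543,.006,z])
    print(z,(400+5*(a[0]-us+40),5*(a[1]-vs+50)),(5*(b[0]-u0),5*(b[1]-v0)))
b=proj(m,np.array([.543,.006,.0765])+.0177*np.array([-.712,.702,0]));print("corner",5*(b[0]-u0),5*(b[1]-v0))
b=proj(m,[.5463,.0054,.135]);print("tcp",5*(b[0]-u0),5*(b[1]-v0))
for n,q,z in(("tip",(197,285),.151),("ring",(193,270),.135)):print(n,plane(m,u0+q[0]/5,v0+q[1]/5,z))
```

```text
0.151 (np.float64(599.4040960483428), np.float64(164.91446436576396)) (np.float64(200.65626721355983), np.float64(296.59928559865364))
0.135 (np.float64(600.457675347613), np.float64(199.76112403618998)) (np.float64(200.4766266004009), np.float64(262.0410684860565))
0.075 (np.float64(604.2995649609018), np.float64(326.82988852159355)) (np.float64(199.95728916338948), np.float64(162.13395067278697))
corner 199.86027331554084 48.667980637996635
tcp 215.5549436599307 283.38157995685197
tip [0.5416898  0.00668961 0.151     ]
ring [0.54307511 0.00460951 0.135     ]
```

The spring is seated: side tip-to-ring gap 42 px against 35 expected, the bottom on the lid. Now over to the knob.

>>> {"op": "move_arm", "data": {"moves": [[[0.4, 0.19, 0], [0, 0, 0], 0.8], [[0.4, 0.19, 0], [0, 0, 0], 0.8], [[0.4, 0.19, 0], [0, 0, 0], 0.8], [[0.4, 0.19, 0], [0, 0, 0], 0.8], [[0.4, 0.19, 0], [0, 0, 0], 0.8], [[0.4, 0.19, 0], [0, 0, 0], 0.8], [[0.4, 0.19, 0], [0, 0, 0], 0.8], [[0.25, 0.12, 0], [0, 0, 0], 0.8], [[0, 0, 0], [0, 0, 0], 0.8], [[0, 0, 0], [0, 0, 0], 0.8], [[0, 0, 0], [0, 0, 0], 0.8]]}}

```text
clock: 10.55
eef_pos: [0.4568, 0.243, 0.2178]
tcp_rot: [0.38, 0.925, -0.001, -0.0]
contact_force: [0.1, 0.3, -0.1]
opening: 0.8
gripper_force: 0.0
```

Run:
```python
from h import *
import cv2,pickle
go([.46,.247,.0105])
m=cams.camera_model("wrist");im=cams.capture("wrist")[:,:,::-1]
cv2.imwrite("pics/w7.png",im);pickle.dump(m,open("w7.pkl","wb"))
print(proj(m,[.46,.247,.03]))
cv2.imwrite("pics/c7.png",np.clip(im.astype(float)*1.3,0,255).astype(np.uint8))
```

```text
t 10.55 p [0.4568 0.243  0.2178] shift/.075 [0.007 0.072 2.764] tilt [-0.001 -0.001 -1.   ]
yaw of tool y deg 45.33
(np.float64(324.69027192621405), np.float64(218.5936131191503))
```

View pics/c7.png

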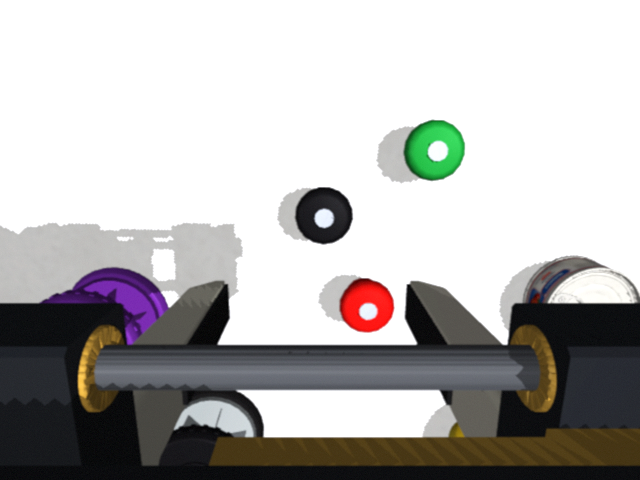

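Black knob at (324,216), clear of both look-alikes. Descend and grip its head.

>>> {"op": "move_arm", "data": {"moves": [[[0.04, 0.065, 0.5], [0, 0, 0], 0.8], [[0, 0, 0.5], [0, 0, 0], 0.8], [[0, 0, 0.5], [0, 0, 0], 0.8], [[0, 0, 0.5], [0, 0, 0], 0.8], [[0, 0, 0.5], [0, 0, 0], 0.8], [[0, 0, 0.26], [0, 0, 0], 0.8], [[0, 0, 0], [0, 0, 0], 0.8], [[0, 0, 0], [0, 0, 0], 0.6], [[0, 0, 0], [0, 0, 0], 0.5], [[0, 0, 0], [0, 0, 0], 0.4], [[0, 0, 0], [0, 0, 0], 0.4], [[0, 0, 0], [0, 0, 0], 0.4]], "grip_force": 15}}

```text
clock: 11.8
eef_pos: [0.459, 0.2497, 0.0129]
tcp_rot: [0.38, 0.925, 0.001, 0.001]
contact_force: [-0.4, -2.1, 7.2]
opening: 0.517
gripper_force: 15.0
```

>>> {"op": "move_arm", "data": {"moves": [[[0, 0, 0], [0, 0, 0], 0.4], [[0, 0, 0], [0, 0, 0], 0.4], [[0, 0, 0], [0, 0, 0], 0.4], [[0, 0, 0], [0, 0, 0], 0.4]]}}

```text
clock: 12.2
eef_pos: [0.459, 0.2497, 0.0129]
tcp_rot: [0.38, 0.925, 0.001, 0.001]
contact_force: [-0.2, -1.3, 6.9]
opening: 0.513
gripper_force: 15.0
```

Run:
```python
from h import *
import cv2,pickle
s=status.state();print(s["opening"],s["gripper_force"])
go([.5428,.0062,.19])
m=cams.camera_model("wrist");im=cams.capture("wrist")[:,:,::-1]
cv2.imwrite("pics/w8.png",im);pickle.dump(m,open("w8.pkl","wb"))
p=s["eef_pos"].copy();p[2]=.042;print(proj(m,p))
# white disc centroid between the fingers
h=cv2.cvtColor(im.copy(),cv2.COLOR_BGR2GRAY);sub=h[280:460,240:400]
n,l,t,c=cv2.connectedComponentsWithStats((sub>130).astype(np.uint8))
for i in range(1,n):
    if t[i,4]>60:print(t[i]+[240,280,0,0,0],c[i]+[240,280])
```

```text
0.5128477863891471 15.000604859087616
t 12.2 p [0.459  0.2497 0.0129] shift/.075 [-3.079 -1.522 -2.359] tilt [ 0.002  0.    -1.   ]
yaw of tool y deg 45.39
(np.float64(320.48560317954485), np.float64(335.5230126149016))
[240 280  26   9  76] [256.10526316 282.        ]
[367 280  33  10 101] [382.24752475 281.74257426]
[ 296  315   43   29 1001] [316.6003996  330.64335664]
[ 240  390  160   48 7067] [314.16216216 412.18126503]
```

>>> {"op": "move_arm", "data": {"moves": [[[0, 0, -0.1], [0, 0, 0], 0.4], [[0, 0, -0.4], [0, 0, 0], 0.4], [[0, 0, -0.5], [0, 0, 0], 0.4], [[0, 0, -0.5], [0, 0, 0], 0.4], [[0, 0, -0.5], [0, 0, 0], 0.4], [[0, 0, -0.3], [0, 0, 0], 0.4], [[0, 0, 0], [0, 0, 0], 0.4], [[0, 0, 0], [0, 0, 0], 0.4], [[0, 0, 0], [0, 0, 0], 0.4]]}}

```text
clock: 13.15
eef_pos: [0.4569, 0.2493, 0.1825]
tcp_rot: [0.38, 0.925, -0.001, -0.001]
contact_force: [-1.0, -0.4, -0.3]
opening: 0.515
gripper_force: 15.0
```

Run:
```python
from h import *
import cv2
s=status.state();print(s["opening"],s["gripper_force"],s["contact_force"])
go([.5432,.0061,.19])
m=cams.camera_model("wrist");im=cams.capture("wrist")[:,:,::-1];cv2.imwrite("pics/w9.png",im)
p=s["eef_pos"]+[0,0,.029];print(proj(m,p))
h=cv2.cvtColor(im.copy(),cv2.COLOR_BGR2GRAY);sub=h[280:460,240:400]
n,l,t,c=cv2.connectedComponentsWithStats((sub>130).astype(np.uint8))
for i in range(1,n):
    if t[i,4]>300:print(t[i]+[240,280,0,0,0],c[i]+[240,280])
for v in(285,300,312,325):print(v,h[v,200:440:5])
```

```text
0.5151984378648679 14.999990975484252 [-1.03103777 -0.44592329 -0.255257  ]
t 13.15 p [0.4569 0.2493 0.1825] shift/.075 [-3.096 -1.5   -0.101] tilt [-0.003 -0.001 -1.   ]
yaw of tool y deg 45.38
(np.float64(320.16097566227324), np.float64(335.15014597154646))
[296 315  42  28 948] [316.71624473 330.37869198]
[ 240  390  160   48 7599] [319.84708514 413.40702724]
285 [173 171 170 174 171 172 139  80  80  79  78  43 210  46  10  13  14  14
  19  16  19  17  21  20  19  19  18  18  17  13  10  12   9  11  87  98
  80  78  79  77 106 216 237 237 237 237 236 236]
300 [170 170 169  91  92  91  92  92  91  92  29  10  12  16  20  21  16  17
  17  18  18  18  19  19  18  21  17  21  18  20  19  18  14  10   9   6
  12  68  79  80  79  79  79  77  87 238 237 237]
312 [237  78  77  77  79  79  80  78  77  21  10  13  19  21  19  13  16  18
  16  17  20  18  18  20  19  18  20  19  18  20  18  20  20  16  11  10
   9   6  72  78  77  79  80  79  77  80 100 237]
325 [ 79  77  78  78  77  79  79  79  13   8   8  14  16  17  15  16  16  17
  16  19 138 136 137 138 137 134 136 133  17  18  18  18  18  17  16  14
   7  12   7  62  79  79  78  77  78  79  77  77]
```

>>> {"op": "move_arm", "data": {"moves": [[[-0.387, -0.1875, 0], [0, 0, 0], 0.4], [[-0.387, -0.1875, 0], [0, 0, 0], 0.4], [[-0.387, -0.1875, 0], [0, 0, 0], 0.4], [[-0.387, -0.1875, 0], [0, 0, 0], 0.4], [[-0.387, -0.1875, 0], [0, 0, 0], 0.4], [[-0.387, -0.1875, 0], [0, 0, 0], 0.4], [[-0.387, -0.1875, 0], [0, 0, 0], 0.4], [[-0.387, -0.1875, 0], [0, 0, 0], 0.4], [[0, 0, 0], [0, 0, 0], 0.4], [[0, 0, 0], [0, 0, 0], 0.4], [[0, 0, 0], [0, 0, 0], 0.4]]}}

```text
clock: 14.3
eef_pos: [0.5435, 0.0072, 0.1831]
tcp_rot: [0.38, 0.925, -0.0, -0.001]
contact_force: [0.3, 0.2, -0.5]
opening: 0.516
gripper_force: 15.0
```

Run:
```python
from h import *
for i in range(3):
    go([.5432,.0061,.150]);cams.capture("top")
print(status.state()["contact_force"])
```

```text
t 14.3 p [0.5435 0.0072 0.1831] shift/.075 [-0.008 -0.012  0.442] tilt [-0.002  0.001 -1.   ]
yaw of tool y deg 45.39
t 14.35 p [0.5436 0.0074 0.1834] shift/.075 [-0.009 -0.016  0.446] tilt [-0.002  0.001 -1.   ]
yaw of tool y deg 45.42
t 14.4 p [0.5437 0.0075 0.1837] shift/.075 [-0.008 -0.018  0.45 ] tilt [-0.001  0.    -1.   ]
yaw of tool y deg 45.45
[ 0.12435806 -0.28885676 -0.96188996]
```

>>> {"op": "move_arm", "data": {"moves": [[[-0.008, -0.015, 0.1], [0, 0, 0], 0.4], [[0, 0, 0.1], [0, 0, 0], 0.4], [[0, 0, 0.05], [0, 0, 0], 0.4], [[0, 0, 0.04], [0, 0, 0], 0.4], [[0, 0, 0.03], [0, 0, 0], 0.4], [[0, 0, 0], [0, 0, 0], 0.4]]}}

```text
clock: 15.05
eef_pos: [0.5438, 0.0052, 0.1598]
tcp_rot: [0.38, 0.925, -0.0, -0.0]
contact_force: [-0.4, 0.1, -1.2]
opening: 0.515
gripper_force: 15.0
```

>>> {"op": "move_arm", "data": {"moves": [[[0, 0, 0.05], [0, 0, 0], 0.4], [[0, 0, 0.04], [0, 0, 0], 0.4], [[0, 0, 0.04], [0, 0, 0], 0.4], [[0, 0, 0], [0, 0, 0], 0.4]]}}

```text
clock: 15.45
eef_pos: [0.5437, 0.0052, 0.1499]
tcp_rot: [0.38, 0.925, -0.0, -0.0]
contact_force: [0.7, 0.5, -0.3]
opening: 0.513
gripper_force: 15.0
```

>>> {"op": "move_arm", "data": {"moves": [[[0, 0, 0.03], [0, 0, 0], 0.4], [[0, 0, 0.02], [0, 0, 0], 0.4], [[0, 0, 0], [0, 0, 0], 0.4], [[0, 0, 0], [0, 0, 0], 0.4]]}}

```text
clock: 15.85
eef_pos: [0.544, 0.0051, 0.1467]
tcp_rot: [0.38, 0.925, 0.0, 0.0]
contact_force: [1.0, -0.8, -0.6]
opening: 0.515
gripper_force: 15.0
```

Release gently, then lift away.

>>> {"op": "move_arm", "data": {"moves": [[[0, 0, 0], [0, 0, 0], 0.54], [[0, 0, 0], [0, 0, 0], 0.58], [[0, 0, 0], [0, 0, 0], 0.7], [[0, 0, 0], [0, 0, 0], 0.9], [[0, 0, 0], [0, 0, 0], 0.9], [[0, 0, 0], [0, 0, 0], 0.9], [[0, 0, -0.3], [0, 0, 0], 0.9], [[0, 0, -0.4], [0, 0, 0], 0.9], [[0, 0, -0.4], [0, 0, 0], 0.9], [[0, 0, 0], [0, 0, 0], 0.9], [[0, 0, 0], [0, 0, 0], 0.9]]}}

```text
clock: 16.95
eef_pos: [0.5442, 0.0051, 0.2295]
tcp_rot: [0.38, 0.925, 0.0, 0.001]
contact_force: [0.7, -0.3, -1.1]
opening: 0.9
gripper_force: 0.0
```

Run:
```python
from h import *
import cv2
print(status.state()["contact_force"],status.state()["eef_pos"])
m=cams.camera_model("wrist");im=cams.capture("wrist")[:,:,::-1].copy();cv2.imwrite("pics/w10.png",im)
S=cams.camera_model("side");sd=cams.capture("side")[:,:,::-1].copy();cv2.imwrite("pics/s10.png",sd)
u,v=map(int,proj(m,[.543,.006,.175]));print("disc expected",proj(m,[.543,.006,.175]))
def comp(i,u,v,r,th):
    h=cv2.cvtColor(i,cv2.COLOR_BGR2GRAY)[v-r:v+r,u-r:u+r]
    n,l,t,c=cv2.connectedComponentsWithStats((h>th).astype(np.uint8))
    for k in range(1,n):
        if t[k,4]>8:print(t[k]+[u-r,v-r,0,0,0],c[k]+[u-r,v-r])
comp(im,u,v,40,120)
for z in(.175,.162,.133,.075):print("side",z,np.round(proj(S,[.543,.006,z]),1))
u,v=map(int,proj(S,[.543,.006,.155]))
h=cv2.cvtColor(sd,cv2.COLOR_BGR2GRAY)
for r in range(v-20,v+40,3):print(r,h[r,u-22:u+24:2])
```

```text
[ 0.66931657 -0.29352957 -1.05354056] [0.54421631 0.00511984 0.22949986]
disc expected (np.float64(318.71764715713016), np.float64(262.6866211106399))
[303 251  27  26 547] [316.26508227 263.62522852]
[278 271  80  31 807] [319.96158612 293.66294919]
side 0.175 [322.6 219.4]
side 0.162 [322.7 225.1]
side 0.133 [323.1 237.8]
side 0.075 [323.9 262.4]
208 [157 156 148 127 110 168 177 129  71  58  60  61  60  73 131 184 190 184
 181 167 150 127 162]
211 [152 151 149 148 130 154 179 119 109 109 113 115 108 108 109 156 183 186
 189 184 185 188 185]
214 [153 143 130  98  75 150 180 135 107 104 105 106 106 100 107 130 181 185
 184 184 187 186 187]
217 [ 89  92  89  91  90 149 184 176 117 100  99  91  85  91  95 113 177 185
 184 185 183 183 186]
220 [108 109 106  96  83 144 184 148  57  16  43  70  75  58  21  19  74 152
 181 174 161 157 158]
223 [112 116  98  72  67 131 136  32   7   9  12  24  25  14   8   8   0  34
 117 140 151 152 157]
226 [ 92  95  84  84  93 122  74   4  12  13   8   9   9  12   9  11  10  18
  88 123 130 134 132]
229 [ 95 103 101 106 128 169 140  32   4   8   9  14  13
[... 530 characters left out ...]
03 108]
247 [185 183 184 185 185 186 185 186 178 128  85  79  89  85  77 105 163 182
 172 162 161 126 123]
250 [185 184 184 184 185 186 183 187 177 122  91  78  84  94  91 108 172 184
 189 187 187 189 189]
253 [186 186 188 184 185 189 186 183 166 110  78  71  80  76  85 101 150 174
 183 186 186 186 188]
256 [185 185 186 188 181 155  97  54  35  77  72  77  84  83  76  65  41  20
  35  55 108 164 183]
259 [186 183 180 124  44  21  13  13  25  60  81  74  79  87  93  72  43  17
  16  18  19  25  87]
262 [186 172  81  17  13  18  18   6  25  66  67  66  72  78  76  89  42  16
  16  16  17   9  17]
265 [181 113  19  18  11  20  18  13  10  12  30  68  90  87  61  49  20  15
  15  14  13  15  19]
```

The side image shows the knob upright and centred over the rod (disc at row 221, stem bottom at 241, spring below), with the gripper clear.

```bash
python3 -c "
from cell import env
print(env.hand_in())"
```

```text
the job is handed in; nothing more can be done
None
```

I threaded the spring over the rod, square end down, until it sat on the lid, set the push knob level over the rod's end on the spring, and handed the job in at about 17 s; the hand-in did not report the judge's result.

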